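# Put the earbud case and the glass jar into their nests

### The job

Tidy the nightstand for the night: put the mint-green earbud case into the oblong wooden nest and the frosted glass jar with the silver lid into the round wooden nest, in either order. Each should rest flat on the floor of its own pocket, the right way up as it stands now; lower them in rather than dropping them, and do not tip the jar over.

Things in the scene. Friction and masses are not known exactly. Their poses are not given: they have to be found in the camera images.
- earbud_case: Mint-green hard silicone earbud case, a rounded block 74 mm long (its x), 38 mm wide (its y) and 34 mm tall, with a dark seam round it near the top; about 60 g. It lies flat; origin at the centre of its underside, z up. Either way round is fine. Its nest's rim stands 10 mm up its sides once seated, with 9 mm of room all round, so grip it across the 38 mm width with the fingertips 12 mm or more above its underside.
- jar: Frosted pale-glass cosmetic jar, 58 mm in diameter, 54 mm tall including the closed silver lid (57 mm in diameter, its top 14 mm); about 180 g. Stands upright; origin at the centre of its underside, z up. Its nest's rim stands 10 mm up its side once seated, so grip it across the diameter with the fingertips 12 mm or more above its underside. A smaller amber jar with a black lid (44 mm) stands nearby: not this one.
- oblong_nest: Light wooden block 124 mm (x) by 88 mm (y) by 15 mm tall, fixed to the nightstand, with an oblong pocket with a grey floor open at the top. Origin at the centre of the block's underside, z up; the pocket is centred on it, 92 mm along x by 56 mm along y, 10 mm deep, so its floor is 5 mm above the origin and its rim 15 mm above. The jar does not fit in here.
- round_nest: Light wooden block 106 mm square by 15 mm tall, fixed to the nightstand, with a round pocket with a grey floor open at the top. Origin at the centre of the block's underside, z up; the pocket is centred on it, 76 mm in diameter, 10 mm deep, so its floor is 5 mm above the origin and its rim 15 mm above. The case does not fit in here. A third, smaller block with a 46 mm square pocket stays empty.
There are look-alikes about, which are no part of the job. Of the things that look like the earbud_case, take the one that is nearest to the robot's base at the start.

How it is judged (in metres and radians):
At the end, for the whole second after the job is handed in: Case flat in the oblong pocket, within 13 mm of its centre each way and 0.35 rad of its length; jar upright in the round pocket, within 13 mm of its centre; both undersides within 4 mm of the pocket floor, tilted under 0.1 rad, released and at rest (x of earbud_case in the frame of oblong_nest between -0.013 and 0.013 m and y of earbud_case in the frame of oblong_nest between -0.013 and 0.013 m and z of earbud_case in the frame of oblong_nest between 0.001 and 0.009 m and angle between the x axis of earbud_case and the x axis of oblong_nest, either way round below 0.35 rad and angle between each of earbud_case, jar's own z axis and vertical below 0.1 rad and horizontal distance between jar and round_nest below 0.013 m and z of jar in the frame of round_nest between 0.001 and 0.009 m and linear speed of each of earbud_case, jar below 0.02 m/s); the robot touches nothing.
It fails at once if the jar is tipped over (angle between jar's own z axis and vertical above 0.7 rad).
It fails at once if the jar is dropped: in the air, touched by nothing, more than 20 mm above the pocket floor (contact force between jar and anything else below 0.05 N and height (world z) of jar above 0.025 m).
It fails at once if the earbud case is dropped: in the air, touched by nothing, more than 20 mm above the pocket floor (contact force between earbud_case and anything else below 0.05 N and height (world z) of earbud_case above 0.025 m).
It also fails if it takes over 64 s, if anything falls off the work surface, if the arm or the gripper's body presses on something with over 40 N, if the wrist force passes 120 N, or if a joint passes its speed limit or range.

### The arm

A 6-joint arm with a two-finger parallel gripper is mounted at the origin on the work surface. World frame = base frame: x ahead of the robot, y to its left, z up, the work surface at z = 0. Lengths are in mm, angles in rad, forces in N, time in s.
With the tool pointing down it reaches from about 275 to 1000 mm from the base axis. Payload 8.4 kg.
Tool frame: the origin (TCP) lies at the very end of the fingers, on their centre line; the grasp point (between the pads) lies 19 mm behind it; z points along the fingers, x is the direction in which the jaws open and shut, and the axes are right-handed (so a half turn about z gives the same grasp; the last joint's range is limited). The gripper opens to 85 mm and grips with 20 to 120 N. Pads are 22 mm wide; open, the fingers measure 114 mm over their backs; the gripper's body (76 mm by 85 mm) begins 54 mm behind the grasp point. The pads swing forward as they close: fully open they stand 13 mm farther back than shut.
Start: joints at [1.291, 0.353, 1.633, -0, 1.155, -0.002], TCP at [171.399, 601.041, 231.281] pointing down, gripper open.
Joint ranges: [-2.63, 2.63], [-0.92, 2.1], [0.06, 2.66], [-1.3, 4.44], [0, 2.69], [-3.02, 3.02]. Speed limits (rad/s): [2.22, 2.22, 2.79, 3.14, 3.14, 3.14].

### API

Orientations are given as [roll, pitch, yaw] about the fixed x, y, z axes, in that order (R = Rz(yaw) Ry(pitch) Rx(roll)).
In Python, from rig import r gives the robot as it stands.
- The arm moves only by the tool arm_command, never from a script. Its argument "targets" is a list of rows, each a list of 6 numbers: the shift along the tool's x, y, z in m, then the turn, a rotation vector about the tool's x, y, z in rad. A call has 1 to 20 rows; each row shifts and turns the commanded pose from where the row before left it, along the tool's axes as they then stand; what a row does not reach is not made up. A row lasts 1/12 s, in which the tool goes at most 41.7 mm and 7.16 degrees, less where a joint would pass 70% of its speed; a pose out of reach is approached as far as the arm can. A call is refused whole if a number of a shift passes 0.0417 or a number of a turn 0.125, either way. A call with a gripper value outside its range is refused whole. "fingers" is the finger opening in m, from 0 to 0.0854, set as the call begins (left out, the last holds). The fingers move at their own pace and stop on an object; "squeeze" is the grip in N (left out, the last holds). Time passes only in rows, so rows that do not move let the fingers close. It gives the time, the measured TCP pose, the force and the opening at its end, in the units of the state.
- r.sense(): the state, without advancing time (a new reading comes with each control period).
- r.grab_frame(name): name is "scene" or "top"; returns a dict with "image" (384x512x3 uint8, blue, green, red), "fx", "fy", "cx", "cy" (pixels), "k1" (the pictures are not rectified: a ray, as slopes to the right and down, at radius r is drawn at 1 + k1 r^2 times it, then the intrinsics apply), "xyz" and "orientation" of the camera in the world. Camera axes: x right, y down, z forward; pixel columns grow to the right and rows downward; lengths in mm; the calibration is good to about 2 mm. A picture is of the moment at which its call begins. There is no depth.
- r.sign_off(): hands the job in, once; it reports no verdict.
The state is a dict: "clock": time; "qpos": joint angles; "qvel": joint speeds; "joint_efforts": joint torques, N m; "eef_pos": TCP position; "tcp_rot": TCP orientation; "contact_force": force on the tool from outside, world axes, zero at the start; "wrist_torque": the same for the moment, N m; "opening": opening from 0.0 (shut) to 1.0 (fully open).
Only numpy, scipy, OpenCV 4.12 (cv2) and the standard library are available. Lean on these libraries where they do the work, as an engineer would, in place of code of your own. Each camera call takes 0.05 s, during which the arm holds its last target.

## Working session

There is one attempt and no reset: what is moved stays moved. The work goes in short steps, Python scripts to look and compute and a tool call to move; the robot and the scene stay as the last step left them, time stands still between calls to the robot, and variables do not carry over. Pictures are saved under pics/ and viewed, and the job is handed in when it is done.

Besides the shell and the picture viewer there is one more tool, called after "Request:" by a JSON object that holds its "api" and its "payload", one argument or row to a line. arm_command: Moves the arm, as the interface text tells. Its arguments: {"type":"object","properties":{"targets":{"type":"array"},"fingers":{"type":"number"},"squeeze":{"type":"number"}},"required":["targets"]}

```bash
ls; mkdir -p pics; python3 - <<'E'
from rig import r
import cv2
for n in ("scene","top"):
    f=r.grab_frame(n); cv2.imwrite(f"pics/{n}0.png",f["image"]); 
    print({k:v for k,v in f.items() if k!="image"})
print(r.sense())
E
```

```text
pics
{'fx': 431.0894782207724, 'fy': 431.0894782207724, 'cx': 263.87887063823024, 'cy': 195.57682767649717, 'k1': -0.1407349846057652, 'xyz': array([904.11989667, 596.32338037, 662.48421775]), 'orientation': array([-2.33648438, -0.0123079 ,  2.63870749])}
{'fx': 453.36861389619855, 'fy': 453.36861389619855, 'cx': 242.70897269688322, 'cy': 197.4075565313399, 'k1': -0.16225905240835808, 'xyz': array([ 481.79200119,   30.5908948 , 1051.90788015]), 'orientation': array([-3.01123564,  0.02106888, -1.54103408])}
{'clock': 0.1, 'qpos': array([ 1.29058870e+00,  3.53620847e-01,  1.63404457e+00, -2.62315387e-05,
        1.15521601e+00, -2.37340871e-03]), 'qvel': array([-0.00175176, -0.00312868, -0.00196124,  0.00195808,  0.00023914,
        0.00045209]), 'joint_efforts': array([-4.00758408e-04, -6.06356335e+01, -3.42817032e+01,  4.75064792e-05,
        4.03513768e-03,  2.77242054e-05]), 'eef_pos': array([171.29493925, 600.62470877, 230.61705782]), 'tcp_rot': array([3.14157173e+00, 1.28881939e-03, 1.29297270e+00]), 'contact_force': array([ 0.41227645, -0.38946771,  0.44786752]), 'wrist_torque': array([0.04605326, 0.00220453, 0.03417227]), 'opening': 1.0053606998951083}
```

View pics/scene0.png

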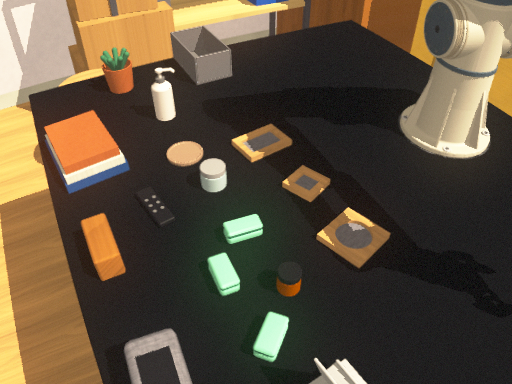

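View pics/top0.png

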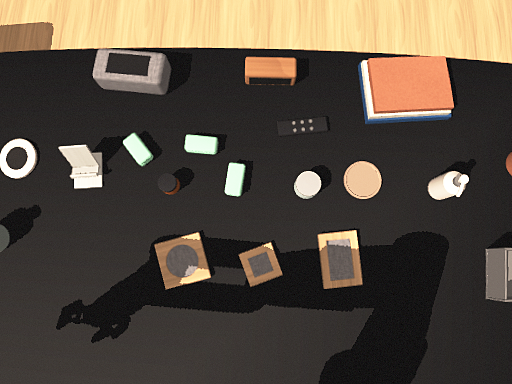

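The top view shows three green cases at (138,149), (201,145) and (235,179). The jar is at (308,185), the round nest at (183,260) and the oblong nest at (340,260). I'll enlarge these areas.

```bash
cat > h.py <<'E'
import numpy as np, cv2
from scipy.spatial.transform import Rotation as R
def cam(f):
    return (np.array([[f["fx"],0,f["cx"]],[0,f["fy"],f["cy"]],[0,0,1]]),R.from_euler("xyz",f["orientation"]).as_matrix(),np.array(f["xyz"]),f["k1"])
def px2w(f,pts,z):
    K,Rm,t,k=cam(f)
    u=cv2.undistortPointsIter(np.array(pts,float).reshape(-1,1,2),K,np.array([k,0,0,0.]),None,None,(3,100,1e-12)).reshape(-1,2)
    d=np.c_[u,np.ones(len(u))]@Rm.T
    return t+d*((z-t[2])/d[:,2])[:,None]
def w2px(f,P):
    K,Rm,t,k=cam(f)
    rv=cv2.Rodrigues(Rm.T)[0]
    return cv2.projectPoints(np.array(P,float).reshape(-1,1,3),rv,-Rm.T@t,K,np.array([k,0,0,0.]))[0].reshape(-1,2)
E
python3 - <<'E'
from rig import r
import cv2
from h import *
f=r.grab_frame("top"); im=f["image"]
for n,(x,y,w,h) in dict(a=(190,125,140,90),b=(140,225,100,70),c=(310,225,60,70)).items():
    s=800//w if n!='c' else 8
    c=np.clip(im[y:y+h,x:x+w].astype(float)*1.5,0,255).astype('uint8')
    cv2.imwrite(f"pics/top_{n}.png",cv2.resize(c,None,fx=s,fy=s,interpolation=cv2.INTER_CUBIC)); print(n,s)
print(px2w(f,[(138,149),(201,145),(235,179),(308,185)],34)[:,:2], np.linalg.norm(px2w(f,[(138,149),(201,145),(235,179)],34)[:,:2],axis=1))
E
```

```text
a 5
b 8
c 8
[[721.87770954 303.76213624]
 [734.15598117 156.08927788]
 [656.38161341  74.8247658 ]
 [647.02679472 -91.60875902]] [783.18507579 750.56569823 660.6327028 ]
```

View pics/top_a.png

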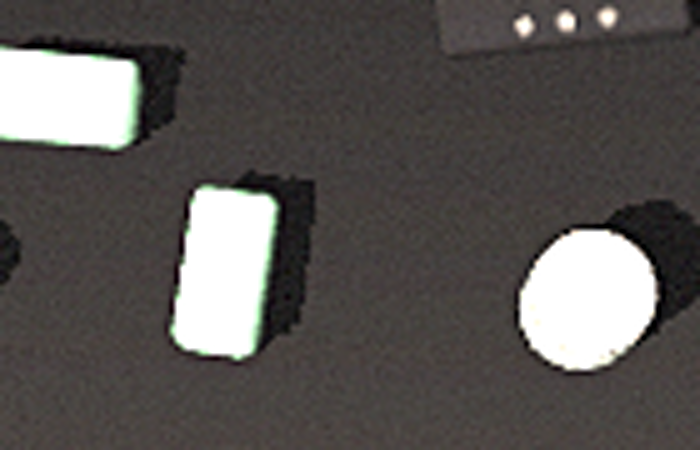

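View pics/top_b.png

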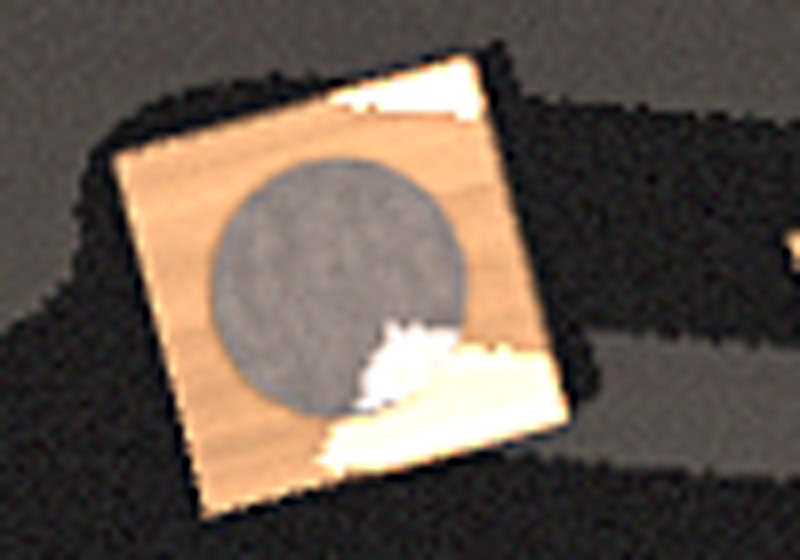

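View pics/top_c.png

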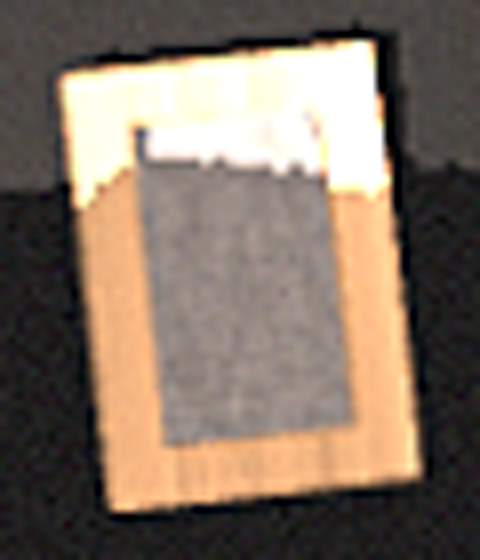

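Going by the top view, the case at (235,179) is nearest the base, about 660 mm away. I'll fit the silhouettes of the case and the jar in both cameras, and get the nests from their rim corners.

```bash
cat > fit.py <<'E'
from h import *
from scipy.optimize import minimize
def pose_box(x,y,a,L,W,H,rad,z0=0):
    pts=[]
    for z in (0,H):
      ins=0 
      for sx in(-1,1):
        for sy in(-1,1):
          for t in np.linspace(0,2*np.pi,16):
            pts.append((sx*(L/2-rad)+rad*np.cos(t),sy*(W/2-rad)+rad*np.sin(t),z))
    p=np.array(pts);c,s=np.cos(a),np.sin(a)
    return np.c_[x+c*p[:,0]-s*p[:,1],y+s*p[:,0]+c*p[:,1],p[:,2]+z0]
def cyl(x,y,a,z0=0):
    t=np.linspace(0,2*np.pi,60)
    return np.vstack([np.c_[x+rr*np.cos(t),y+rr*np.sin(t),0*t+z+z0] for rr,z in((29,0),(29,40),(28.5,54))])
def iou(f,mask,P):
    S=8; m=np.zeros((mask.shape[0],mask.shape[1]),np.uint8)
    h=cv2.convexHull(w2px(f,P).astype(np.float32))
    x,y,w,hh=roi=cv2.boundingRect(np.vstack([h.reshape(-1,2),np.argwhere(mask)[:,::-1]]).astype(np.float32)); 
    big=np.zeros(((hh+4)*S,(w+4)*S),np.uint8)
    cv2.fillPoly(big,[np.round((h.reshape(-1,2)-[x-2,y-2]+.5)*S-.5).astype(int)],255)
    sm=cv2.resize(big,(w+4,hh+4),interpolation=cv2.INTER_AREA)/255.
    mk=np.zeros_like(sm); sub=mask[max(y-2,0):y+hh+2,max(x-2,0):x+w+2]; mk[:sub.shape[0],:sub.shape[1]]=sub
    return np.minimum(sm,mk).sum()/np.maximum(sm,mk).sum()
def fit(fs,masks,fn,x0):
    c=lambda p:-sum(iou(f,m,fn(p[0],p[1],p[2]/50)) for f,m in zip(fs,masks))
    r=minimize(c,[x0[0],x0[1],x0[2]*50],method="Nelder-Mead",options=dict(initial_simplex=np.array([[x0[0],x0[1],x0[2]*50]]+[[x0[0]+a,x0[1]+b,x0[2]*50+d] for a,b,d in((6,0,0),(0,6,0),(0,0,6))])))
    return r.x[0],r.x[1],r.x[2]/50,-r.fun/len(fs)
def comp(m,seed):
    n,l=cv2.connectedComponents(m.astype(np.uint8)); return l==l[seed[1],seed[0]]
def green(im): 
    h=cv2.cvtColor(im,cv2.COLOR_BGR2HSV); return (h[...,2]>70)&(h[...,0]>50)&(h[...,0]<95)&(h[...,1]>50)
E
python3 - <<'E'
from rig import r
from fit import *
T=r.grab_frame("top");S=r.grab_frame("scene")
def cr(pts,s,o): return (np.array(pts)+.5)/s-.5+np.array(o)
for n,p,o in(("round",[(113,155),(473,55),(570,420),(205,520)],(140,225)),("oblong",[(60,73),(375,42),(423,478),(110,513)],(310,225))):
    w=px2w(T,cr(p,8,o),15)[:,:2]; e=np.roll(w,-1,0)-w
    print(n,w.mean(0),np.linalg.norm(e,axis=1),np.degrees(np.arctan2(e[:,1],e[:,0])))
print("scene oblong/round centre px predicted",w2px(S,[[*w.mean(0),15]]))
box=lambda x,y,a:pose_box(x,y,a,74,38,34,7)
# which scene blob?
print(w2px(S,[[656,75,17],[647,-92,27]]))
px=[tuple(np.round(q).astype(int)) for q in w2px(S,[[656,75,17],[647,-92,40]])]
mt=comp(green(T["image"]),(235,179)); ms=comp(green(S["image"]),px[0])
print(mt.sum(),ms.sum())
for fs,ms_ in(([T],[mt]),([S],[ms]),([T,S],[mt,ms])): print("case",fit(fs,ms_,box,(656,75,0.1)))
g=lambda im:im.max(2)>75
jt=comp(g(T["image"]),(308,185)); js=comp(g(S["image"]),px[1]);print(jt.sum(),js.sum())
for fs,ms_ in(([T],[jt]),([S],[js]),([T,S],[jt,js])): print("jar",fit(fs,ms_,cyl,(640,-90,0)))
ov=S["image"].copy()
cv2.imwrite("pics/sc1.png",cv2.resize(ov[110:260,180:400],None,fx=3.6,fy=3.6,interpolation=cv2.INTER_CUBIC))
E
```

```text
round [468.00246206 191.00549812] [108.1279417  107.66936089 108.44863139 107.75924543] [ -72.68801837 -162.90255181  107.35858408   16.92713255]
oblong [ 481.31920833 -169.45891755] [ 91.79986309 125.05036856  90.53032089 125.56516177] [ -83.10237154 -173.13861256   97.21987357    7.44149365]
scene oblong/round centre px predicted [[261.2545802  139.99983318]]
[[243.01366386 228.30537584]
 [212.87617168 174.72870262]]
196238 194511
case (np.float64(325.5891597277926), np.float64(490.9670565007066), np.float64(0.6992291182607133), np.float64(0.0034856034159401078))
case (np.float64(590.2566549051656), np.float64(419.5602465758287), np.float64(-1.4535316842420958), np.float64(0.007727069420238444))
case (np.float64(634.7492142914783), np.float64(413.26460210391554), np.float64(-0.6124313088841776), np.float64(0.005607847419073121))
596 828
jar (np.float64(648.9341271178382), np.float64(-90.08360936457937), np.float64(-0.11961984994170555), np.float64(0.9613365063769246))
jar (np.float64(646.676813330044), np.float64(-91.9243634817035), np.float64(-0.03219948367419705), np.float64(0.9643126154997776))
jar (np.float64(648.0269702222588), np.float64(-90.32924274838977), np.float64(-0.05781098787797112), np.float64(0.9436898422017117))
```

View pics/sc1.png

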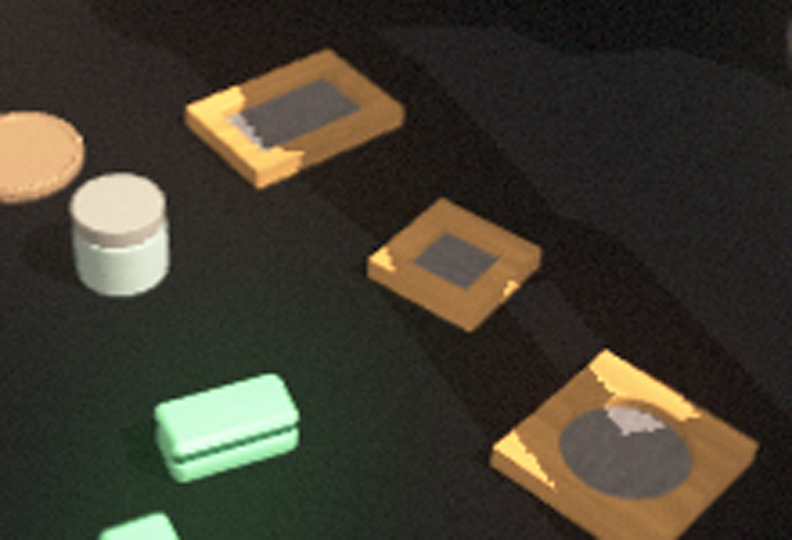

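```bash
python3 - <<'E'
from rig import r
from fit import *
T=r.grab_frame("top");S=r.grab_frame("scene")
box=lambda x,y,a:pose_box(x,y,a,74,38,34,7)
print(T["image"][179,235],S["image"][229,243])
g=lambda im:im.max(2)>75
mt=comp(g(T["image"]),(235,179)); ms=comp(g(S["image"]),(243,228)); 
ms=cv2.morphologyEx(ms.astype(np.uint8),cv2.MORPH_CLOSE,np.ones((5,5)))>0
print(mt.sum(),ms.sum())
for fs,q in(([T],[mt]),([S],[ms]),([T,S],[mt,ms])): print("case",fit(fs,q,box,(650,75,0.1)))
def wood(im,seed):
    i=im.astype(int); m=(i[...,2]-i[...,0]>25); m=comp(m,seed)
    c,_=cv2.findContours(m.astype(np.uint8),cv2.RETR_EXTERNAL,cv2.CHAIN_APPROX_NONE); o=np.zeros(m.shape,np.uint8); cv2.drawContours(o,c,-1,1,-1); return o>0
N=dict(round=(lambda x,y,a:pose_box(x,y,a,106,106,15,.1),(468,191,0.295),(160,255)),oblong=(lambda x,y,a:pose_box(x,y,a,124,88,15,.1),(481,-169,0.125),(325,270)))
for n,(fn,x0,seed) in N.items():
    sp=w2px(S,[[x0[0]+(47 if n=='round' else 50),x0[1],15]])[0].round().astype(int)
    a=wood(T["image"],seed);b=wood(S["image"],sp); print(a.sum(),b.sum(),sp)
    for fs,q in(([T],[a]),([S],[b]),([T,S],[a,b])): print(n,fit(fs,q,fn,x0))
E
```

```text
[238 254 236] [233 255 225]
565 893
case (np.float64(658.705724933225), np.float64(76.80117054969625), np.float64(-0.12929266668127368), np.float64(0.9512226210042601))
case (np.float64(657.1265014658613), np.float64(74.95455903785927), np.float64(-0.1178773316280293), np.float64(0.9102602416645129))
case (np.float64(658.009270737), np.float64(76.59765031157185), np.float64(-0.12613310269991643), np.float64(0.921576831641435))
2263 2538 [334 242]
round (np.float64(468.17871043515305), np.float64(191.80812639987357), np.float64(0.2963325222104338), np.float64(0.9601356906115596))
round (np.float64(466.1365048804838), np.float64(190.4424320198538), np.float64(0.28564971870285577), np.float64(0.9560039889716665))
round (np.float64(467.20979465339025), np.float64(191.11481394519558), np.float64(0.2907296910098586), np.float64(0.9553612284510098))
2231 1422 [244 146]
oblong (np.float64(481.15186229863923), np.float64(-170.23798794606546), np.float64(0.13234198609401632), np.float64(0.9596344450394614))
oblong (np.float64(479.79184913231484), np.float64(-171.2391503474604), np.float64(0.1439327881425808), np.float64(0.9336910545791446))
oblong (np.float64(481.0036663371245), np.float64(-170.14490832475764), np.float64(0.13623123838382364), np.float64(0.94446571639118))
```

```bash
cat >> h.py <<'E'
def go(s,xyz,yaw):
    Rc=R.from_euler("xyz",s["tcp_rot"]); Rg=R.from_euler("xyz",[np.pi,0,yaw])
    d=Rc.inv().apply(np.array(xyz)-s["eef_pos"])/1000; rv=(Rc.inv()*Rg).as_rotvec()
    print("shift",d.round(4),"turn",rv.round(4),"dist",np.linalg.norm(d).round(4))
E
python3 - <<'E'
from rig import r
from h import *
go(r.sense(),(658,76,130),1.445)
E
```

```text
shift [-0.3713  0.6119  0.1012] turn [-0.      0.0004 -0.152 ] dist 0.7229
```

Request:
{"api": "arm_command", "payload": {
  "targets": [
    [-0.0186, 0.0306, 0.005, 0, 0, 0],
    [-0.0186, 0.0306, 0.005, 0, 0, 0],
    [-0.0186, 0.0306, 0.005, 0, 0, 0],
    [-0.0186, 0.0306, 0.005, 0, 0, 0],
    [-0.0186, 0.0306, 0.005, 0, 0, 0],
    [-0.0186, 0.0306, 0.005, 0, 0, 0],
    [-0.0186, 0.0306, 0.005, 0, 0, 0],
    [-0.0186, 0.0306, 0.005, 0, 0, 0],
    [-0.0186, 0.0306, 0.005, 0, 0, 0],
    [-0.0186, 0.0306, 0.005, 0, 0, 0],
    [-0.0186, 0.0306, 0.005, 0, 0, 0],
    [-0.0186, 0.0306, 0.005, 0, 0, 0],
    [-0.0186, 0.0306, 0.005, 0, 0, 0],
    [-0.0186, 0.0306, 0.005, 0, 0, 0],
    [-0.0186, 0.0306, 0.005, 0, 0, 0],
    [-0.0186, 0.0306, 0.005, 0, 0, 0],
    [-0.0186, 0.0306, 0.005, 0, 0, 0],
    [-0.0186, 0.0306, 0.005, 0, 0, 0],
    [-0.0186, 0.0306, 0.005, 0, 0, 0],
    [-0.0186, 0.0306, 0.005, 0, 0, 0]
  ],
  "fingers": 0.0854,
  "squeeze": 30
}}

```text
clock: 2.02
eef_pos: [659.0, 73.9, 131.0]
tcp_rot: [3.141, -0.0, 1.293]
contact_force: [0.8, 0.4, 0.4]
opening: 1.0
```

Request:
{"api": "arm_command", "payload": {
  "targets": [
    [0, 0, 0, 0, 0, -0.076],
    [0, 0, 0, 0, 0, -0.076],
    [0, 0, 0, 0, 0, 0],
    [0, 0, 0, 0, 0, 0]
  ]
}}

```text
clock: 2.35
eef_pos: [657.8, 75.4, 131.1]
tcp_rot: [-3.141, 0.0, 1.443]
contact_force: [0.6, -0.2, 0.5]
opening: 0.995
```

```bash
python3 - <<'E'
from rig import r
from h import *
s=r.sense();print(s);go(s,(658,76,12),1.445)
for n in("scene","top"):
    f=r.grab_frame(n);im=f["image"]
    c=w2px(f,[[658,76,60]])[0].astype(int);x,y=max(c[0]-70,0),max(c[1]-70,0)
    cv2.imwrite(f"pics/{n}2.png",cv2.resize(im[y:y+140,x:x+140],None,fx=4,fy=4,interpolation=cv2.INTER_CUBIC));print(x,y)
E
```

```text
{'clock': 2.35, 'qpos': array([ 1.11835129e-01,  5.10408634e-01,  1.63000880e+00,  4.44628102e-05,
        1.00144428e+00, -1.33074885e+00]), 'qvel': array([ 0.01061083, -0.00858266,  0.00211025, -0.00094716, -0.0005989 ,
        0.01749435]), 'joint_efforts': array([-6.48055784e-01, -6.74664617e+01, -3.08657134e+01, -2.89508229e-02,
       -1.04897073e-02, -4.41715401e-01]), 'eef_pos': array([657.8414577 ,  75.40038485, 131.1472097 ]), 'tcp_rot': array([-3.14132241e+00,  2.75996202e-05,  1.44256001e+00]), 'contact_force': array([ 0.57313683, -0.23677563,  0.51346223]), 'wrist_torque': array([-0.03167537, -0.02779041, -0.02084958]), 'opening': 0.9949545277109796}
shift [6.000e-04 1.000e-04 1.191e-01] turn [-0.0003  0.     -0.0024] dist 0.1191
171 144
164 106
```

View pics/scene2.png

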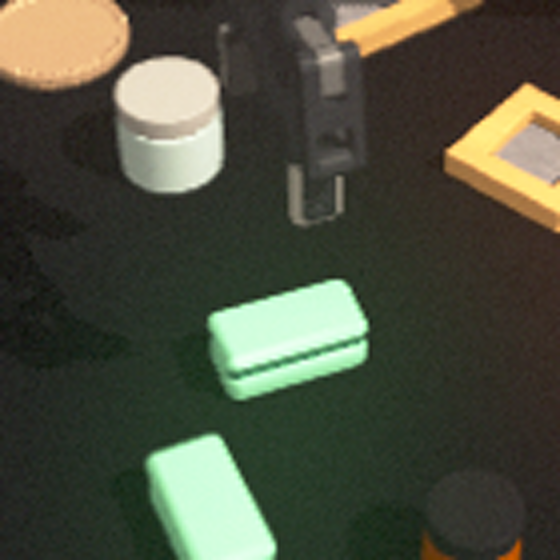

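The open fingers are above the case and line up with its width, so I'll descend.

Request:
{"api": "arm_command", "payload": {
  "targets": [
    [0, 0, 0.016, 0, 0, 0],
    [0, 0, 0.016, 0, 0, 0],
    [0, 0, 0.016, 0, 0, 0],
    [0, 0, 0.016, 0, 0, 0],
    [0, 0, 0.016, 0, 0, 0],
    [0, 0, 0.016, 0, 0, 0],
    [0, 0, 0.012, 0, 0, 0],
    [0, 0, 0.007, 0, 0, 0],
    [0, 0, 0.004, 0, 0, 0],
    [0, 0, 0, 0, 0, 0],
    [0, 0, 0, 0, 0, 0]
  ]
}}

```text
clock: 3.37
eef_pos: [658.3, 75.6, 12.8]
tcp_rot: [3.141, -0.0, 1.445]
contact_force: [-0.2, 1.1, 0.2]
opening: 1.001
```

```bash
python3 - <<'E'
from rig import r
from h import *
f=r.grab_frame("scene");im=f["image"]
cv2.imwrite("pics/s3.png",cv2.resize(im[150:290,171:311],None,fx=4,fy=4,interpolation=cv2.INTER_CUBIC))
E
```

```text
(no output)
```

View pics/s3.png

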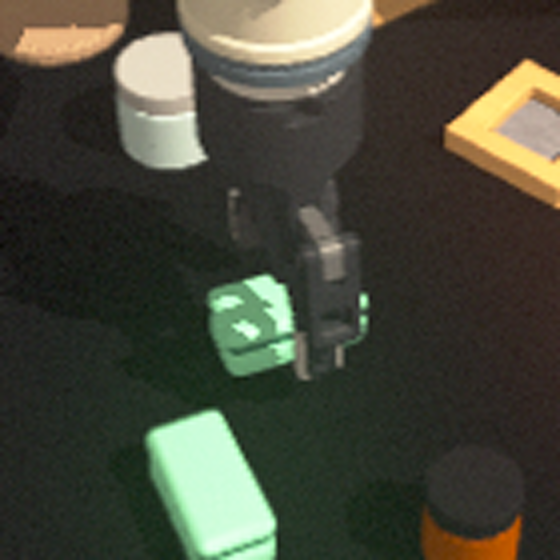

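The fingers straddle the case, so I'll close them.

Request:
{"api": "arm_command", "payload": {
  "targets": [
    [0, 0, 0, 0, 0, 0],
    [0, 0, 0, 0, 0, 0],
    [0, 0, 0, 0, 0, 0],
    [0, 0, 0, 0, 0, 0],
    [0, 0, 0, 0, 0, 0],
    [0, 0, 0, 0, 0, 0],
    [0, 0, 0, 0, 0, 0],
    [0, 0, 0, 0, 0, 0]
  ],
  "fingers": 0.02,
  "squeeze": 35
}}

```text
clock: 4.08
eef_pos: [658.2, 75.5, 12.8]
tcp_rot: [3.141, -0.0, 1.445]
contact_force: [-0.4, 0.3, 5.4]
opening: 0.436
```

```bash
python3 - <<'E'
from rig import r
from h import *
s=r.sense();print(s["opening"],s["qvel"].round(3));go(s,(480.5,-170,120),1.707)
f=r.grab_frame("scene");im=f["image"]
cv2.imwrite("pics/s4.png",cv2.resize(im[150:290,171:311],None,fx=4,fy=4,interpolation=cv2.INTER_CUBIC))
E
```

```text
0.43560191566355927 [-0.    -0.001 -0.001  0.001  0.    -0.001]
shift [-0.2658 -0.1455 -0.1074] turn [ 0.0006 -0.     -0.262 ] dist 0.3215
```

View pics/s4.png

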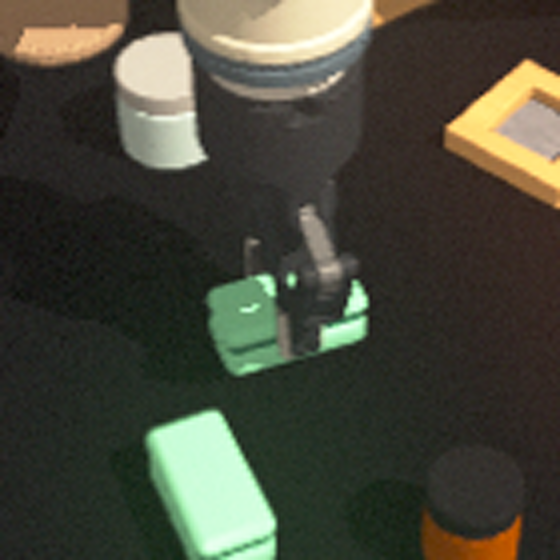

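The grip holds at about 37 mm, which matches the 38 mm case. It is centred too, so I'll lift.

Request:
{"api": "arm_command", "payload": {
  "targets": [
    [0, 0, -0.004, 0, 0, 0],
    [0, 0, -0.008, 0, 0, 0],
    [0, 0, -0.015, 0, 0, 0],
    [0, 0, -0.02, 0, 0, 0],
    [0, 0, -0.02, 0, 0, 0],
    [0, 0, -0.015, 0, 0, 0],
    [0, 0, -0.008, 0, 0, 0],
    [0, 0, 0, 0, 0, 0],
    [0, 0, 0, 0, 0, 0]
  ]
}}

```text
clock: 4.88
eef_pos: [658.0, 75.5, 102.8]
tcp_rot: [3.141, -0.0, 1.445]
contact_force: [-0.5, -0.1, -1.4]
opening: 0.438
```

```bash
python3 - <<'E'
from rig import r
from h import *
s=r.sense();print(s["opening"],s["eef_pos"],s["contact_force"],s["wrist_torque"]);go(s,(480.5,-170,110),1.707)
f=r.grab_frame("scene");im=f["image"]
cv2.imwrite("pics/s5.png",cv2.resize(im[110:290,151:331],None,fx=3.3,fy=3.3,interpolation=cv2.INTER_CUBIC))
E
```

```text
0.4378876927172992 [658.02240001  75.47473888 102.84508295] [-0.45397558 -0.0859016  -1.44705246] [-0.03841484  0.00378421 -0.04277569]
shift [-0.2658 -0.1453 -0.0073] turn [ 9.00e-04 -1.00e-04 -2.62e-01] dist 0.303
```

View pics/s5.png

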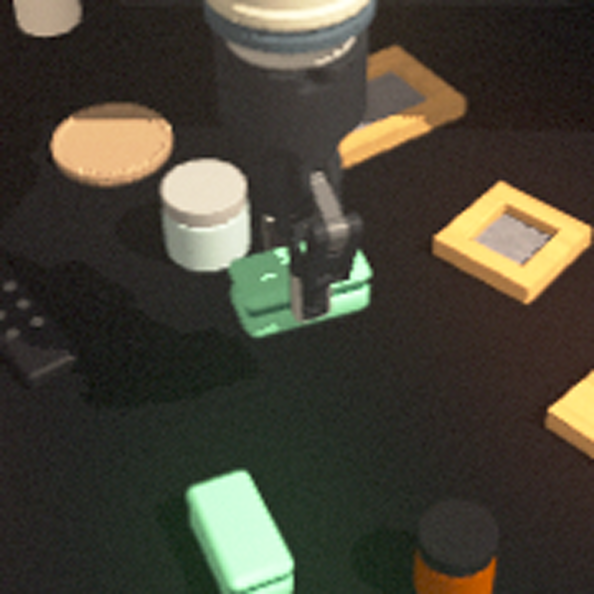

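The case is held level, with 0.6 N of weight reading as expected. Next I carry it over the oblong nest.

Request:
{"api": "arm_command", "payload": {
  "targets": [
    [-0.009, -0.005, -0.001, 0, 0, 0],
    [-0.018, -0.01, -0.001, 0, 0, 0],
    [-0.02, -0.011, -0.001, 0, 0, 0],
    [-0.02, -0.011, -0.001, 0, 0, 0],
    [-0.02, -0.011, -0.001, 0, 0, 0],
    [-0.02, -0.011, -0.001, 0, 0, 0],
    [-0.02, -0.011, -0.001, 0, 0, 0],
    [-0.02, -0.011, 0, 0, 0, 0],
    [-0.02, -0.011, 0, 0, 0, 0],
    [-0.02, -0.011, 0, 0, 0, 0],
    [-0.02, -0.011, 0, 0, 0, 0],
    [-0.02, -0.011, 0, 0, 0, 0],
    [-0.02, -0.011, 0, 0, 0, 0],
    [-0.0128, -0.007, 0, 0, 0, 0],
    [-0.006, -0.0033, 0, 0, 0, 0],
    [0, 0, 0, 0, 0, -0.06],
    [0, 0, 0, 0, 0, -0.08],
    [0, 0, 0, 0, 0, -0.08],
    [0, 0, 0, 0, 0, -0.042],
    [0, 0, 0, 0, 0, 0]
  ]
}}

```text
clock: 6.6
eef_pos: [478.9, -169.6, 108.7]
tcp_rot: [-3.141, -0.001, 1.709]
contact_force: [-0.2, -0.1, 0.2]
opening: 0.434
```

Request:
{"api": "arm_command", "payload": {
  "targets": [
    [0, 0, 0, 0, 0, 0],
    [0, 0, 0, 0, 0, 0]
  ]
}}

```text
clock: 6.77
eef_pos: [479.2, -169.7, 109.0]
tcp_rot: [-3.141, -0.0, 1.706]
contact_force: [0.0, -0.4, -0.3]
opening: 0.436
```

```bash
python3 - <<'E'
from rig import r
from h import *
s=r.sense();print(s["opening"],s["eef_pos"]);go(s,(480.5,-170,18),1.707)
for n in("scene","top"):
    f=r.grab_frame(n);im=f["image"]
    c=w2px(f,[[481,-170,40]])[0].astype(int);x,y=max(c[0]-70,0),max(c[1]-70,0)
    cv2.imwrite(f"pics/{n}6.png",cv2.resize(im[y:y+140,x:x+140],None,fx=4,fy=4,interpolation=cv2.INTER_CUBIC));print(x,y)
E
```

```text
0.4356740609088166 [ 479.19045574 -169.66534349  108.98357256]
shift [-0.0005  0.0013  0.091 ] turn [-0.0005 -0.0003 -0.0014] dist 0.091
191 61
272 189
```

View pics/scene6.png

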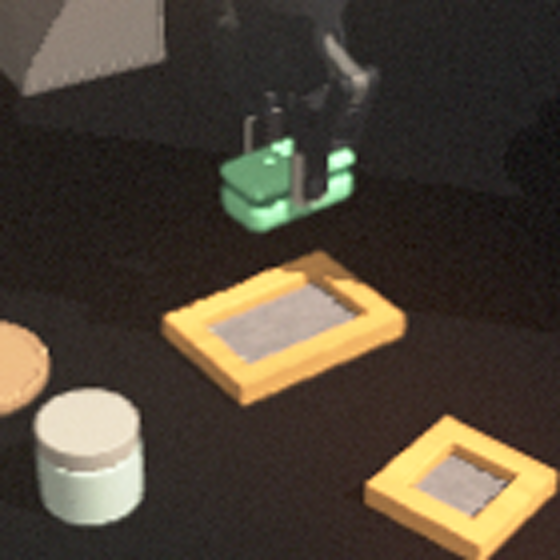

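View pics/top6.png

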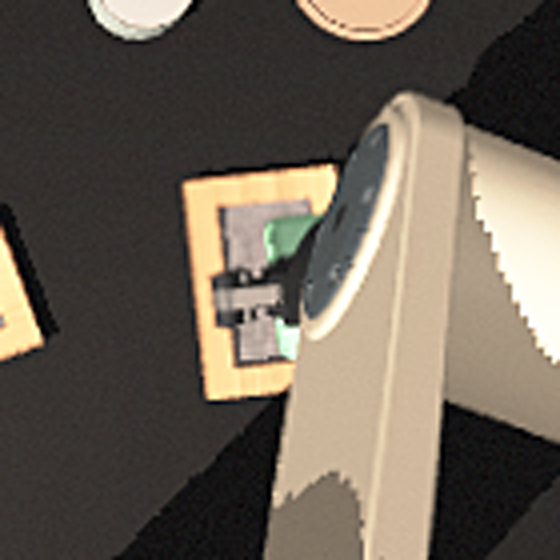

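The case hangs above the oblong pocket and lines up with it in both views. I'll lower it now.

Request:
{"api": "arm_command", "payload": {
  "targets": [
    [-0.0005, 0.0013, 0.008, 0, 0, 0],
    [0, 0, 0.014, 0, 0, 0],
    [0, 0, 0.016, 0, 0, 0],
    [0, 0, 0.016, 0, 0, 0],
    [0, 0, 0.012, 0, 0, 0],
    [0, 0, 0.008, 0, 0, 0],
    [0, 0, 0.006, 0, 0, 0],
    [0, 0, 0.004, 0, 0, 0],
    [0, 0, 0, 0, 0, 0],
    [0, 0, 0, 0, 0, 0]
  ]
}}

```text
clock: 7.7
eef_pos: [481.0, -170.2, 25.4]
tcp_rot: [3.141, 0.0, 1.707]
contact_force: [-0.5, 0.4, -0.5]
opening: 0.435
```

```bash
python3 - <<'E'
from rig import r
from h import *
s=r.sense();go(s,(480.5,-170,18),1.707)
f=r.grab_frame("scene");im=f["image"]
c=w2px(f,[[481,-170,20]])[0].astype(int);x,y=max(c[0]-50,0),max(c[1]-50,0)
cv2.imwrite(f"pics/s7.png",cv2.resize(im[y:y+100,x:x+100],None,fx=6,fy=6,interpolation=cv2.INTER_CUBIC))
E
```

```text
shift [ 0.0003 -0.0004  0.0074] turn [ 0.0002  0.0001 -0.0001] dist 0.0074
```

View pics/s7.png

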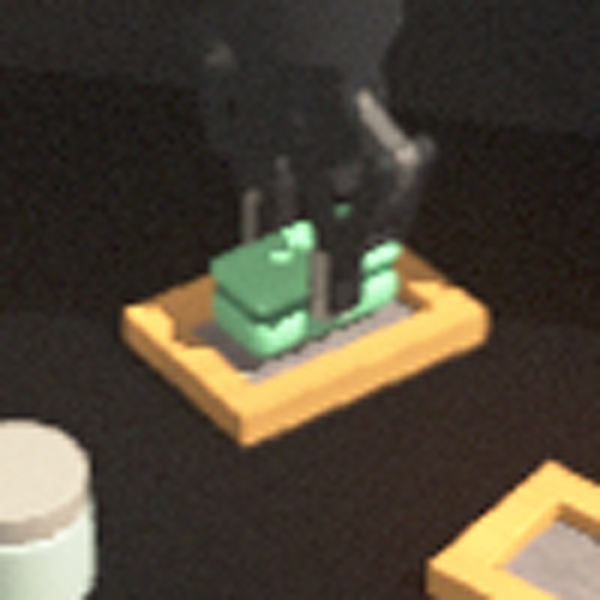

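Request:
{"api": "arm_command", "payload": {
  "targets": [
    [0, 0, 0.002, 0, 0, 0],
    [0, 0, 0.002, 0, 0, 0],
    [0, 0, 0.0015, 0, 0, 0],
    [0, 0, 0.001, 0, 0, 0],
    [0, 0, 0.001, 0, 0, 0],
    [0, 0, 0, 0, 0, 0],
    [0, 0, 0, 0, 0, 0]
  ]
}}

```text
clock: 8.33
eef_pos: [480.8, -170.2, 17.8]
tcp_rot: [3.142, 0.0, 1.707]
contact_force: [-0.8, -0.4, -0.7]
opening: 0.44
```

Request:
{"api": "arm_command", "payload": {
  "targets": [
    [0, 0, 0.0007, 0, 0, 0],
    [0, 0, 0.0005, 0, 0, 0],
    [0, 0, 0, 0, 0, 0],
    [0, 0, 0, 0, 0, 0]
  ]
}}

```text
clock: 8.67
eef_pos: [480.8, -170.2, 17.7]
tcp_rot: [3.142, 0.0, 1.707]
contact_force: [-5.0, 2.2, 17.5]
opening: 0.433
```

The case is on the floor: contact is 17 N at the expected height. I'll release it and rise.

Request:
{"api": "arm_command", "payload": {
  "targets": [
    [0, 0, -0.0008, 0, 0, 0],
    [0, 0, 0, 0, 0, 0],
    [0, 0, 0, 0, 0, 0],
    [0, 0, 0, 0, 0, 0],
    [0, 0, 0, 0, 0, 0],
    [0, 0, 0, 0, 0, 0]
  ],
  "fingers": 0.065
}}

```text
clock: 9.17
eef_pos: [480.7, -170.2, 17.2]
tcp_rot: [-3.141, -0.0, 1.707]
contact_force: [0.6, 0.1, 0.5]
opening: 0.762
```

Request:
{"api": "arm_command", "payload": {
  "targets": [
    [0, 0, -0.006, 0, 0, 0],
    [0, 0, -0.012, 0, 0, 0],
    [0, 0, -0.02, 0, 0, 0],
    [0, 0, -0.03, 0, 0, 0],
    [0, 0, -0.03, 0, 0, 0],
    [0, 0, -0.02, 0, 0, 0],
    [0, 0, 0, 0, 0, 0]
  ]
}}

```text
clock: 9.75
eef_pos: [483.3, -171.1, 139.9]
tcp_rot: [3.135, 0.003, 1.707]
contact_force: [0.5, -0.3, 0.1]
opening: 0.761
```

```bash
python3 - <<'E'
from rig import r
from h import *
s=r.sense();go(s,(648,-90.5,136),1.707)
f=r.grab_frame("scene");im=f["image"]
c=w2px(f,[[481,-170,20]])[0].astype(int);x,y=max(c[0]-50,0),max(c[1]-50,0)
cv2.imwrite(f"pics/s8.png",cv2.resize(im[y:y+100,x:x+100],None,fx=6,fy=6,interpolation=cv2.INTER_CUBIC))
E
```

```text
shift [0.0575 0.1741 0.0048] turn [ 0.0062  0.0032 -0.    ] dist 0.1834
```

View pics/s8.png

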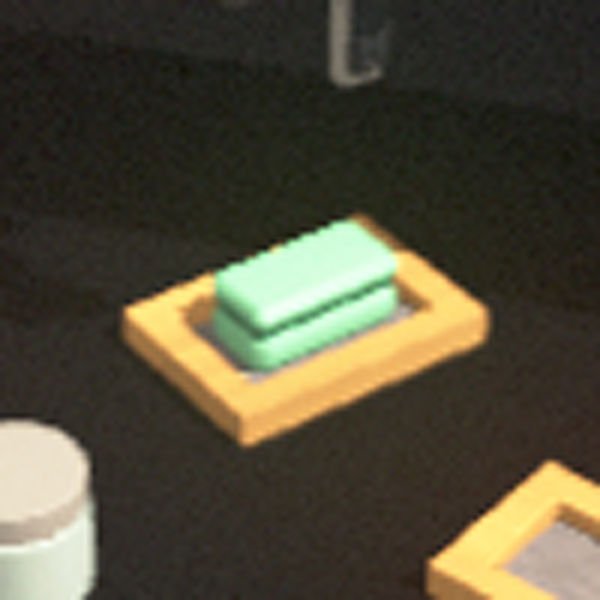

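The case is seated flat. Now I move over the jar.

Request:
{"api": "arm_command", "payload": {
  "targets": [
    [0.0056, 0.0177, 0, 0, 0, 0],
    [0.0056, 0.0177, 0, 0, 0, 0],
    [0.0056, 0.0177, 0, 0, 0, 0],
    [0.0056, 0.0177, 0, 0, 0, 0],
    [0.0056, 0.0177, 0, 0, 0, 0],
    [0.0056, 0.0177, 0, 0, 0, 0],
    [0.0056, 0.0177, 0, 0, 0, 0],
    [0.0056, 0.0177, 0, 0, 0, 0],
    [0.0056, 0.0177, 0, 0, 0, 0],
    [0.0056, 0.0173, 0, 0, 0, 0],
    [0, 0, 0, 0, 0, 0],
    [0, 0, 0, 0, 0, 0],
    [0, 0, 0, 0, 0, 0]
  ],
  "fingers": 0.0854
}}

```text
clock: 10.88
eef_pos: [646.9, -90.7, 134.2]
tcp_rot: [-3.139, -0.0, 1.707]
contact_force: [-0.4, 0.3, -0.2]
opening: 0.996
```

```bash
python3 - <<'E'
from rig import r
from fit import *
s=r.sense();print(s["eef_pos"],s["opening"]);go(s,(648,-90.5,11),1.707)
f=r.grab_frame("scene");im=f["image"]
cv2.imwrite(f"pics/s9.png",cv2.resize(im[90:230,150:290],None,fx=4,fy=4,interpolation=cv2.INTER_CUBIC))
f=r.grab_frame("top");im=f["image"]
cv2.imwrite(f"pics/t9.png",cv2.resize(im[150:290,250:390],None,fx=4,fy=4,interpolation=cv2.INTER_CUBIC))
E
```

```text
[646.86624276 -90.74381218 134.20476563] 0.9956223436638223
shift [0.     0.0014 0.1232] turn [-0.0024 -0.0005  0.0002] dist 0.1232
```

View pics/s9.png

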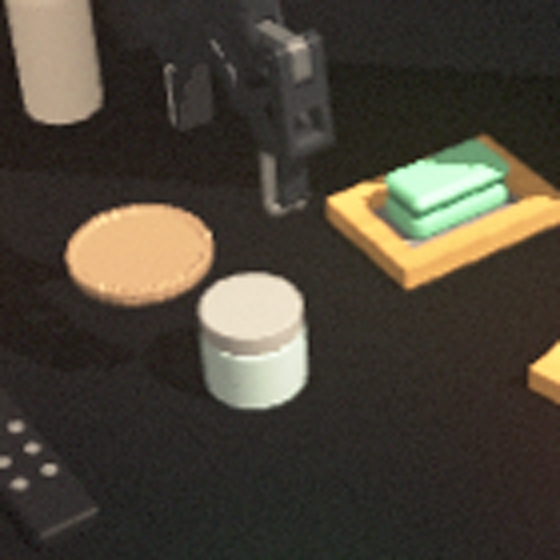

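View pics/t9.png

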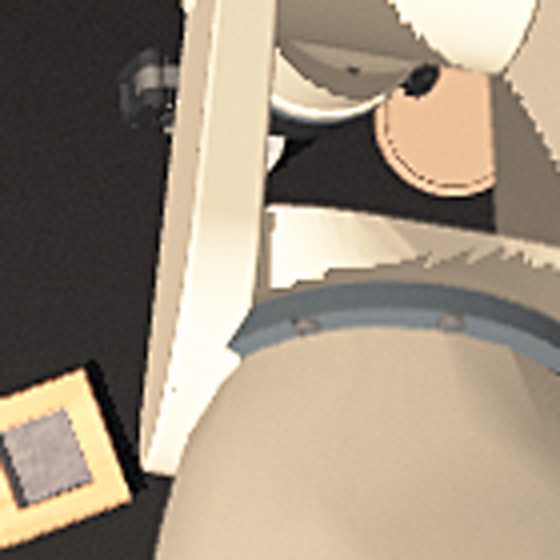

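The gripper is above the jar at crop (253,340), and the coaster is clear of the fingers. I'll descend.

Request:
{"api": "arm_command", "payload": {
  "targets": [
    [0, 0.0013, 0.012, 0, 0, 0],
    [0, 0, 0.016, 0, 0, 0],
    [0, 0, 0.016, 0, 0, 0],
    [0, 0, 0.016, 0, 0, 0],
    [0, 0, 0.016, 0, 0, 0],
    [0, 0, 0.016, 0, 0, 0],
    [0, 0, 0.013, 0, 0, 0],
    [0, 0, 0.01, 0, 0, 0],
    [0, 0, 0.006, 0, 0, 0],
    [0, 0, 0.002, 0, 0, 0],
    [0, 0, 0, 0, 0, 0],
    [0, 0, 0, 0, 0, 0]
  ]
}}

```text
clock: 11.98
eef_pos: [649.9, -90.7, 12.9]
tcp_rot: [3.141, 0.0, 1.707]
contact_force: [0.6, 0.6, 0.4]
opening: 0.997
```

```bash
python3 - <<'E'
from rig import r
from fit import *
f=r.grab_frame("scene");im=f["image"]
cv2.imwrite(f"pics/s10.png",cv2.resize(im[110:230,150:270],None,fx=5,fy=5,interpolation=cv2.INTER_CUBIC))
E
```

```text
(no output)
```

View pics/s10.png

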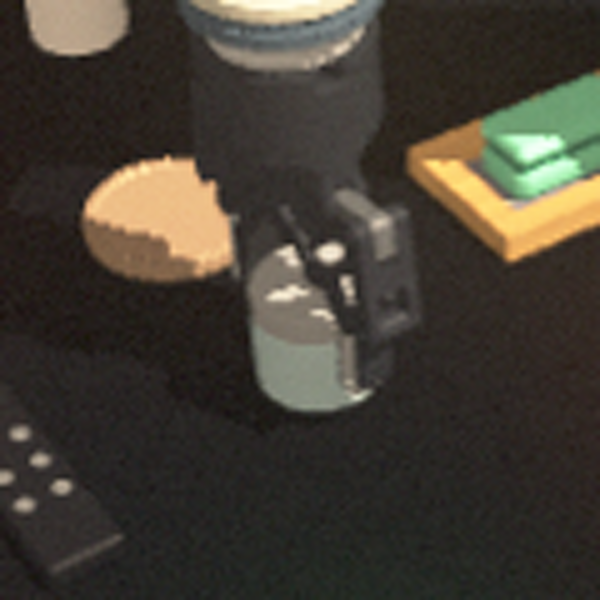

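Request:
{"api": "arm_command", "payload": {
  "targets": [
    [0, -0.0018, 0, 0, 0, 0],
    [0, 0, 0, 0, 0, 0],
    [0, 0, 0, 0, 0, 0],
    [0, 0, 0, 0, 0, 0],
    [0, 0, 0, 0, 0, 0],
    [0, 0, 0, 0, 0, 0],
    [0, 0, 0, 0, 0, 0],
    [0, 0, 0, 0, 0, 0]
  ],
  "fingers": 0.04,
  "squeeze": 45
}}

```text
clock: 12.7
eef_pos: [647.8, -90.8, 13.4]
tcp_rot: [3.141, 0.0, 1.707]
contact_force: [-2.1, 0.6, 6.4]
opening: 0.665
```

Request:
{"api": "arm_command", "payload": {
  "targets": [
    [0, 0, -0.003, 0, 0, 0],
    [0, 0, -0.005, 0, 0, 0],
    [0, 0, -0.006, 0, 0, 0],
    [0, 0, -0.004, 0, 0, 0],
    [0, 0, 0, 0, 0, 0],
    [0, 0, 0, 0, 0, 0]
  ]
}}

```text
clock: 13.2
eef_pos: [647.9, -90.8, 30.8]
tcp_rot: [3.141, 0.0, 1.707]
contact_force: [0.4, -0.6, -1.8]
opening: 0.663
```

```bash
python3 - <<'E'
from rig import r
from fit import *
s=r.sense();print(s)
f=r.grab_frame("scene");im=f["image"]
cv2.imwrite(f"pics/s11.png",cv2.resize(im[110:230,150:270],None,fx=5,fy=5,interpolation=cv2.INTER_CUBIC))
E
```

```text
{'clock': 13.2, 'qpos': array([-1.41577147e-01,  6.26725355e-01,  1.69671524e+00,  3.00428597e-05,
        8.17395301e-01, -1.84857859e+00]), 'qvel': array([ 0.00052578,  0.00738841,  0.00788524,  0.00150329, -0.00286557,
        0.00083114]), 'joint_efforts': array([-1.52359469e-03, -7.19774795e+01, -2.65117139e+01, -1.89889765e-04,
        2.06961849e-02,  2.03629395e-05]), 'eef_pos': array([647.90701731, -90.82390963,  30.84663469]), 'tcp_rot': array([3.14085889e+00, 1.86433812e-04, 1.70698083e+00]), 'contact_force': array([ 0.38330305, -0.61386897, -1.8271905 ]), 'wrist_torque': array([ 0.03608574, -0.01770089, -0.02239646]), 'opening': 0.663224544296843}
```

View pics/s11.png

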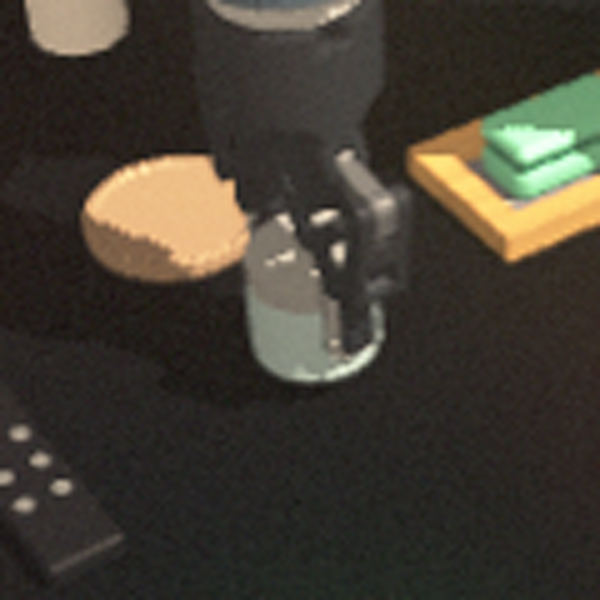

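The jar is held upright, with a grip near 57 mm and 1.8 N of weight (180 g). I'll lift it and carry it to the round nest.

Request:
{"api": "arm_command", "payload": {
  "targets": [
    [0, 0, -0.005, 0, 0, 0],
    [0, 0, -0.01, 0, 0, 0],
    [0, 0, -0.015, 0, 0, 0],
    [0, 0, -0.018, 0, 0, 0],
    [0, 0, -0.018, 0, 0, 0],
    [0, 0, -0.013, 0, 0, 0],
    [0, 0, -0.007, 0, 0, 0],
    [0, 0, 0, 0, 0, 0]
  ]
}}

```text
clock: 13.92
eef_pos: [648.7, -91.0, 118.5]
tcp_rot: [3.139, 0.001, 1.707]
contact_force: [0.0, 0.3, -1.9]
opening: 0.662
```

Request:
{"api": "arm_command", "payload": {
  "targets": [
    [0.007, -0.0032, 0, 0, 0, 0],
    [0.013, -0.006, 0, 0, 0, 0],
    [0.018, -0.0083, 0, 0, 0, 0],
    [0.018, -0.0083, 0, 0, 0, 0],
    [0.018, -0.0083, 0, 0, 0, 0],
    [0.018, -0.0083, 0, 0, 0, 0],
    [0.018, -0.0083, 0, 0, 0, 0],
    [0.018, -0.0083, 0, 0, 0, 0],
    [0.018, -0.0083, 0, 0, 0, 0],
    [0.018, -0.0083, 0, 0, 0, 0],
    [0.018, -0.0083, 0, 0, 0, 0],
    [0.018, -0.0083, 0, 0, 0, 0],
    [0.018, -0.0083, 0, 0, 0, 0],
    [0.018, -0.0083, 0, 0, 0, 0],
    [0.018, -0.0083, 0, 0, 0, 0],
    [0.018, -0.0083, 0, 0, 0, 0],
    [0.018, -0.0083, 0, 0, 0, 0],
    [0.013, -0.006, 0, 0, 0, 0],
    [0.007, -0.0032, 0, 0, 0, 0],
    [0, 0, 0, 0, 0, 0]
  ]
}}

```text
clock: 15.58
eef_pos: [461.9, 197.9, 115.6]
tcp_rot: [-3.14, 0.0, 1.709]
contact_force: [0.0, -0.1, -2.9]
opening: 0.659
```

Request:
{"api": "arm_command", "payload": {
  "targets": [
    [0, 0, 0, 0, 0, 0],
    [0, 0, 0, 0, 0, 0]
  ]
}}

```text
clock: 15.75
eef_pos: [464.0, 196.5, 116.1]
tcp_rot: [-3.141, 0.0, 1.707]
contact_force: [0.1, 0.4, -1.8]
opening: 0.665
```

```bash
python3 - <<'E'
from rig import r
from fit import *
s=r.sense();print(s["eef_pos"],s["opening"],s["contact_force"]);go(s,(467.5,191.2,26),1.707)
f=r.grab_frame("scene");im=f["image"]
cv2.imwrite(f"pics/s12.png",cv2.resize(im[140:280,280:420],None,fx=4,fy=4,interpolation=cv2.INTER_CUBIC))
f=r.grab_frame("top");im=f["image"]
cv2.imwrite(f"pics/t12.png",im)
E
```

```text
[463.95535429 196.54478783 116.14963818] 0.664772647311715 [ 0.13092121  0.37173787 -1.76170331]
shift [-0.0058  0.0028  0.0902] turn [-0.0003  0.0003  0.0001] dist 0.0904
```

View pics/s12.png

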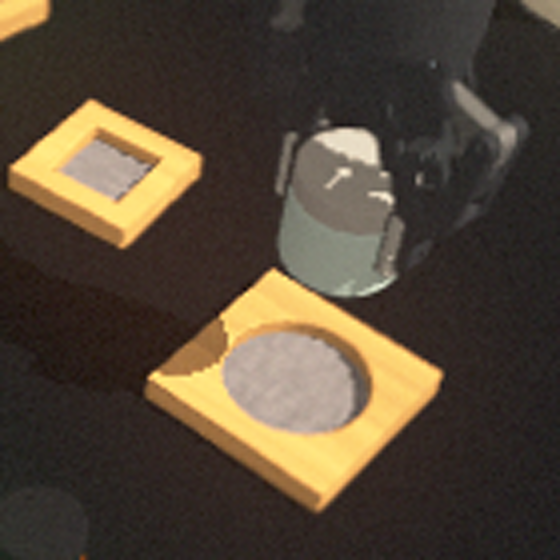

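View pics/t12.png

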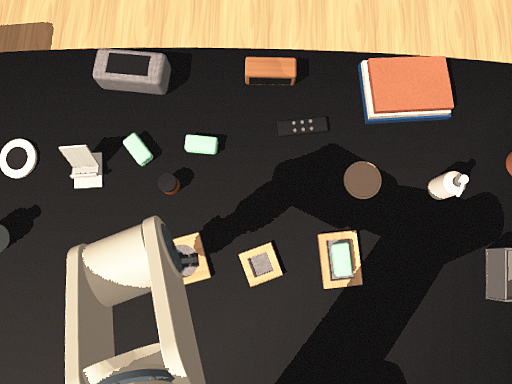

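The jar hangs level near the round pocket. I'll correct about 6 mm sideways and lower it.

Request:
{"api": "arm_command", "payload": {
  "targets": [
    [-0.003, 0.0012, 0.004, 0, 0, 0],
    [-0.003, 0.0014, 0.008, 0, 0, 0],
    [0, 0, 0.012, 0, 0, 0],
    [0, 0, 0.014, 0, 0, 0],
    [0, 0, 0.014, 0, 0, 0],
    [0, 0, 0.012, 0, 0, 0],
    [0, 0, 0.008, 0, 0, 0],
    [0, 0, 0.004, 0, 0, 0],
    [0, 0, 0, 0, 0, 0],
    [0, 0, 0, 0, 0, 0],
    [0, 0, 0, 0, 0, 0]
  ]
}}

```text
clock: 16.77
eef_pos: [467.8, 191.4, 40.9]
tcp_rot: [3.141, -0.0, 1.707]
contact_force: [-0.3, -0.4, -2.1]
opening: 0.668
```

```bash
python3 - <<'E'
from rig import r
from fit import *
s=r.sense();print(s["eef_pos"],s["opening"],s["contact_force"]);go(s,(467.5,191.2,18.4),1.707)
f=r.grab_frame("scene");im=f["image"]
cv2.imwrite(f"pics/s13.png",cv2.resize(im[160:280,300:420],None,fx=5,fy=5,interpolation=cv2.INTER_CUBIC))
E
```

```text
[467.8443033  191.42785309  40.856175  ] 0.6676768325535508 [-0.3242427  -0.35040563 -2.12429838]
shift [-0.0002 -0.0004  0.0225] turn [ 0.0009 -0.0002 -0.0001] dist 0.0225
```

View pics/s13.png

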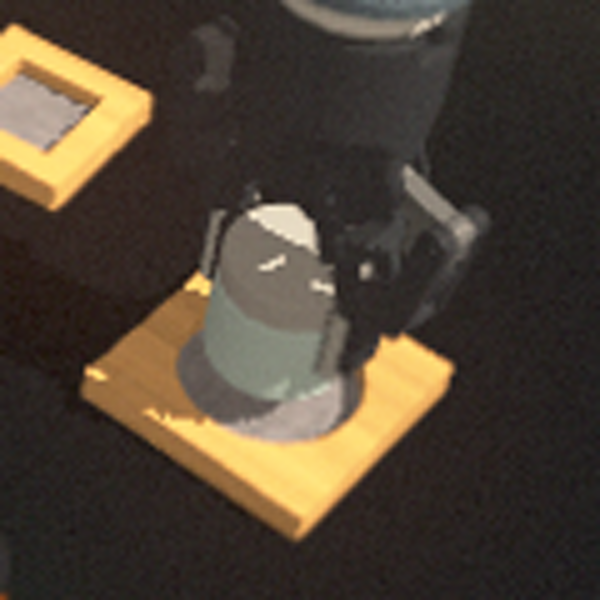

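The jar is over the pocket and centred. I'll keep lowering it.

Request:
{"api": "arm_command", "payload": {
  "targets": [
    [0, 0, 0.003, 0, 0, 0],
    [0, 0, 0.004, 0, 0, 0],
    [0, 0, 0.004, 0, 0, 0],
    [0, 0, 0.003, 0, 0, 0],
    [0, 0, 0.003, 0, 0, 0],
    [0, 0, 0.002, 0, 0, 0],
    [0, 0, 0.001, 0, 0, 0],
    [0, 0, 0.001, 0, 0, 0],
    [0, 0, 0, 0, 0, 0],
    [0, 0, 0, 0, 0, 0]
  ]
}}

```text
clock: 17.65
eef_pos: [467.4, 191.3, 19.4]
tcp_rot: [3.142, -0.0, 1.707]
contact_force: [0.5, -0.6, -2.2]
opening: 0.666
```

Request:
{"api": "arm_command", "payload": {
  "targets": [
    [0, 0, 0.0006, 0, 0, 0],
    [0, 0, 0.0005, 0, 0, 0],
    [0, 0, 0, 0, 0, 0],
    [0, 0, 0, 0, 0, 0]
  ]
}}

```text
clock: 17.98
eef_pos: [467.5, 191.4, 18.4]
tcp_rot: [3.141, -0.0, 1.707]
contact_force: [0.5, -0.2, -0.7]
opening: 0.661
```

Request:
{"api": "arm_command", "payload": {
  "targets": [
    [0, 0, 0.0004, 0, 0, 0],
    [0, 0, 0, 0, 0, 0],
    [0, 0, 0, 0, 0, 0]
  ]
}}

```text
clock: 18.23
eef_pos: [467.5, 191.4, 18.3]
tcp_rot: [3.141, -0.0, 1.707]
contact_force: [-2.0, -0.2, 6.4]
opening: 0.659
```

The jar is resting on the floor with 6 N of contact. I'll check the picture before releasing.

```bash
python3 - <<'E'
from rig import r
from fit import *
f=r.grab_frame("scene");im=f["image"]
cv2.imwrite(f"pics/s14.png",cv2.resize(im[160:280,300:420],None,fx=5,fy=5,interpolation=cv2.INTER_CUBIC))
E
```

```text
(no output)
```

View pics/s14.png

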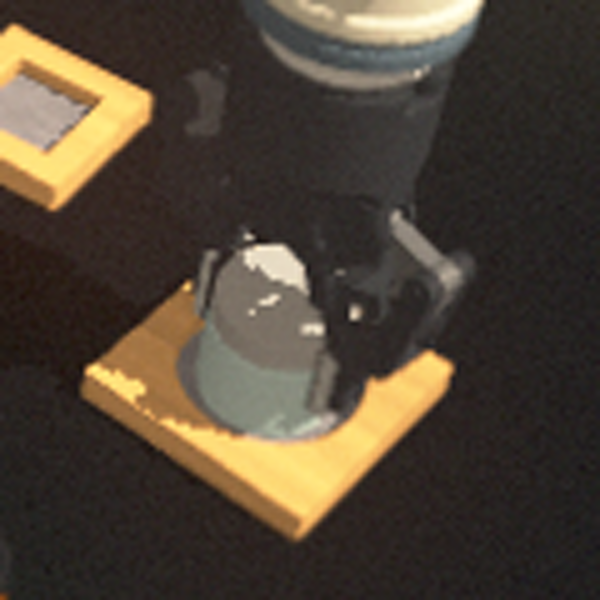

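The picture shows the jar seated inside the pocket with a gap all round. I'll release it, rise slowly and back off.

Request:
{"api": "arm_command", "payload": {
  "targets": [
    [0, 0, 0, 0, 0, 0],
    [0, 0, 0, 0, 0, 0],
    [0, 0, 0, 0, 0, 0],
    [0, 0, 0, 0, 0, 0],
    [0, 0, 0, 0, 0, 0],
    [0, 0, 0, 0, 0, 0],
    [0, 0, 0, 0, 0, 0]
  ],
  "fingers": 0.0854
}}

```text
clock: 18.87
eef_pos: [467.4, 191.3, 17.8]
tcp_rot: [-3.142, 0.0, 1.707]
contact_force: [-0.5, 0.5, 0.3]
opening: 0.999
```

Request:
{"api": "arm_command", "payload": {
  "targets": [
    [0, 0, -0.004, 0, 0, 0],
    [0, 0, -0.008, 0, 0, 0],
    [0, 0, -0.01, 0, 0, 0],
    [0, 0, -0.015, 0, 0, 0],
    [0, 0, -0.02, 0, 0, 0],
    [0, 0, -0.03, 0, 0, 0],
    [0, 0, -0.03, 0, 0, 0],
    [0, 0, -0.03, 0, 0, 0],
    [0, 0, -0.03, 0, 0, 0],
    [0.02, 0, -0.02, 0, 0, 0],
    [0.03, 0, 0, 0, 0, 0],
    [0.03, 0, 0, 0, 0, 0],
    [0.03, 0, 0, 0, 0, 0],
    [0.03, 0, 0, 0, 0, 0],
    [0.03, 0, 0, 0, 0, 0],
    [0.03, 0, 0, 0, 0, 0],
    [0.03, 0, 0, 0, 0, 0],
    [0.015, 0, 0, 0, 0, 0],
    [0, 0, 0, 0, 0, 0],
    [0, 0, 0, 0, 0, 0]
  ]
}}

```text
clock: 20.53
eef_pos: [433.8, 433.9, 215.3]
tcp_rot: [3.142, 0.001, 1.708]
contact_force: [0.6, -0.8, -0.5]
opening: 1.002
```

```bash
python3 - <<'E'
from rig import r
from fit import *
s=r.sense();print(s["clock"],s["eef_pos"],s["contact_force"])
T=r.grab_frame("top");S=r.grab_frame("scene")
a=cv2.resize(T["image"][215:305,140:380],None,fx=3.3,fy=3.3,interpolation=cv2.INTER_CUBIC)
b=cv2.resize(S["image"][110:280,190:430],None,fx=3.3,fy=3.3,interpolation=cv2.INTER_CUBIC)
cv2.imwrite("pics/t15.png",a);cv2.imwrite("pics/s15.png",b)
E
```

```text
20.5333 [433.79103869 433.93499136 215.2852789 ] [ 0.64271713 -0.80288004 -0.46617783]
```

View pics/t15.png

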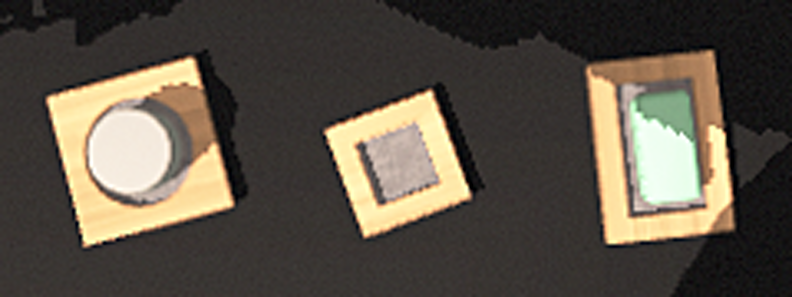

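View pics/s15.png

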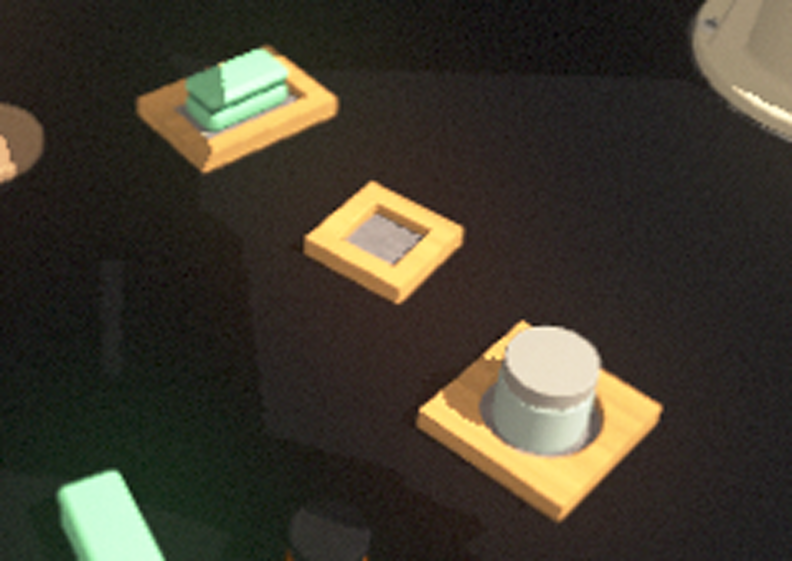

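```bash
python3 - <<'E'
from rig import r
from h import *
T=r.grab_frame("top")
c=lambda x,y:((x+.5)/3.3-.5+140,(y+.5)/3.3-.5+215)
print("jar",px2w(T,[c(129,152)],59)[0],"nest 467.5,191.2")
p=px2w(T,[c(630,97),c(692,91),c(704,200),c(643,207)],36)[:,:2];print("case",p.mean(0),"nest 481,-170",p)
s=r.sense();print(s["qvel"].round(3))
print(r.sign_off())
E
```

```text
jar [467.76966802 191.28268272  59.        ] nest 467.5,191.2
case [ 479.97330609 -169.81206294] nest 481,-170 [[ 514.36158223 -143.83824493]
 [ 519.36548211 -186.37420788]
 [ 445.80461348 -195.33817272]
 [ 440.36154655 -153.69762621]]
[-0.004 -0.    -0.     0.001 -0.002  0.001]
the job is handed in; nothing more can be done
None
```

The earbud case is in the oblong nest and the jar is in the round nest. I handed the job in at about 21 s of the 64 s allowed. I took the mint-green case nearest the base, about 660 mm away; the look-alikes were about 750 and 783 mm away.

**Lowering:** Both were lowered until the wrist felt the floor, at the expected height for each, and then released. The contact force was 17 N for the case, firmer than the 6 N for the jar.

**Last checks:** In the final top picture the jar is within 1 mm of its pocket centre. The case is about 1 mm off its centre and lined up with the pocket. The calibration is only good to about 2 mm.
- Both look flat and upright in the two cameras, though I did not measure tilt.
- The third block is still empty.
- The arm is clear and nearly still, reading about 1 N or less.

No check failed. The two cameras disagreed by 1–2 mm on positions at the start, well inside the 13 mm tolerance.

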